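# Shake the ball-mill tins and shelve the empty one

### The job

Of the two identical closed teal tins, one has been emptied and the other still holds a heavy steel mill ball. Find out which is which by picking a tin up and shaking it in the air, tipping it about 30 degrees over at least twice and bringing it back upright in between, feeling for rattle or weight; try the other too if you like. Set the empty tin down upright, wholly on the round plywood bat, without dropping it, leave the full one standing where you found it (put it back if you lifted it), and do not disturb the unfired clay cup.

Things in the scene. Friction and masses are not known exactly. Their poses are not given: they have to be found in the camera images.
- tin_1_mid (a point): Centre, half-way up, of a closed round tin, 52 mm in diameter and 80 mm tall: teal all over, its flat lid (54 mm in diameter, the top 12 mm) pressed on to stay. z axis up along the tin. It stands on the table. Empty it weighs about 150 g; with the loose 38 mm steel ball still inside, about 370 g (each 10 percent either way), and the ball rolls and knocks when the tin is tipped. Which of the two tins is the empty one changes from start to start.
- tin_2_mid (a point): Centre, half-way up, of a closed round tin, 52 mm in diameter and 80 mm tall: teal all over, its flat lid (54 mm in diameter, the top 12 mm) pressed on to stay. z axis up along the tin. It stands on the table. Empty it weighs about 150 g; with the loose 38 mm steel ball still inside, about 370 g (each 10 percent either way), and the ball rolls and knocks when the tin is tipped. The twin of the other tin; nothing on the outside tells them apart.
- bat_top (a point): Centre of the upper face of the round plywood bat, a flat disc 170 mm in diameter and 12 mm thick, lying fixed on the table; its top is 12 mm above the table. z up.
- cup_mid (a point): Centre, half-way up, of an unfired dark grey-brown clay cup, open at the top, 72 mm in diameter at the rim and 70 mm tall, standing loose on the table; to be left alone.
Mind the look-alikes: they are no part of the job. What is shaped like the part that bears tin_2_mid but pink or yellow is not meant. Leave any pink look-alike of the part that bears tin_1_mid alone.

How it is judged:
On the way, in this order (a step that is already met when the one before it is completed fails the run):
1. a tin, lifted clear, is tipped at least 20 degrees over (((height (world z) of tin_1_mid above 0.08 m and angle between tin_1_mid's own z axis and vertical above 0.35 rad) or (height (world z) of tin_2_mid above 0.08 m and angle between tin_2_mid's own z axis and vertical above 0.35 rad))), for 0.05 s.
2. it is brought back upright (within 11 degrees) in the air (((height (world z) of tin_1_mid above 0.08 m and angle between tin_1_mid's own z axis and vertical below 0.2 rad) or (height (world z) of tin_2_mid above 0.08 m and angle between tin_2_mid's own z axis and vertical below 0.2 rad))), for 0.05 s.
3. it is tipped at least 20 degrees over a second time (((height (world z) of tin_1_mid above 0.08 m and angle between tin_1_mid's own z axis and vertical above 0.35 rad) or (height (world z) of tin_2_mid above 0.08 m and angle between tin_2_mid's own z axis and vertical above 0.35 rad))), for 0.05 s.
At the end, for the whole second after the job is handed in: The empty tin (the bat carries less than 2.5 N) stands upright within 6 degrees and at rest, wholly on the bat (its axis within 59 mm of the bat's centre); the tin with the ball stands upright and at rest within 50 mm of where it was at the start (((horizontal distance between tin_1_mid and bat_top below 0.059 m and height (world z) of tin_1_mid between 0.046 and 0.058 m and angle between each of tin_1_mid, tin_2_mid's own z axis and vertical below 0.1 rad and linear speed of each of tin_1, tin_2 below 0.03 m/s and contact force between bat and tin_1 between 0.5 and 2.5 N and distance of tin_2_mid from where it was at the start of the episode below 0.05 m) or (horizontal distance between tin_2_mid and bat_top below 0.059 m and height (world z) of tin_2_mid between 0.046 and 0.058 m and angle between each of tin_2_mid, tin_1_mid's own z axis and vertical below 0.1 rad and linear speed of each of tin_2, tin_1 below 0.03 m/s and contact force between bat and tin_2 between 0.5 and 2.5 N and distance of tin_1_mid from where it was at the start of the episode below 0.05 m))); the robot touches nothing.
It fails at once if a tin is turned over or knocked down (tilted more than 69 degrees) (angle between any of tin_1_mid, tin_2_mid's own z axis and vertical above 1.2 rad).
It fails at once if a tin is dropped from more than about 25 mm (faster than 0.7 m/s with no finger on it) ((linear speed of tin_1 above 0.7 m/s and contact force between the fingers and tin_1 below 0.05 N) or (linear speed of tin_2 above 0.7 m/s and contact force between the fingers and tin_2 below 0.05 N)).
It fails at once if the unfired cup is moved by more than 15 mm or tipped (distance of cup_mid from where it was at the start of the episode above 0.015 m or angle between cup_mid's own z axis and vertical above 0.2 rad).
It also fails if it takes over 72 s, if anything falls off the work surface, if the arm or the gripper's body presses on something with over 40 N, if the wrist force passes 120 N, or if a joint passes its speed limit or range.

### The arm

A 7-joint arm with a two-finger parallel gripper is mounted at the origin on the work surface. World frame = base frame: x ahead of the robot, y to its left, z up, the work surface at z = 0. Lengths are in m, angles in rad, forces in N, time in s.
With the tool pointing down it reaches from about 0.4 to 0.9 m from the base axis. Payload 5.6 kg.
Tool frame: the origin (TCP) lies midway between the tips of the shut fingers; the grasp point (between the pads) lies 19 mm behind it (grip_point_offset is the z of the grasp point in the tool frame, in m); z points along the fingers, x is the direction in which the jaws open and shut, and the axes are right-handed (so a half turn about z gives the same grasp; the last joint's range is limited). The gripper opens to 92 mm and grips with 3 to 60 N. Pads are 20 mm wide; open, the fingers measure 128 mm over their backs; the gripper's body (75 mm by 189 mm) begins 69 mm behind the grasp point.
Start: joints at [-1.153, 0.468, -0.012, 1.603, 0.006, 1.071, -0.056], TCP at [0.289, 0.582, 0.215] pointing down, gripper open.
Joint ranges: [-2.53, 2.53], [-0.31, 2.02], [-1.57, 1.55], [0.28, 2.44], [-1.29, 4.43], [0.15, 1.84], [-2.92, 2.92]. Speed limits (rad/s): [2.57, 2.57, 3.14, 3.14, 3.14, 3.14, 3.14].

### API

Orientations are given as a rotation vector (axis times angle).
In Python, from plant import * gives the robot as it stands. The module is installed in compiled form; this text tells all that it offers. Calls block until the motion is done:
- move_ptp(position, orientation): joint-space move of the TCP to a pose.
- move_l(position, attitude=None, velocity=0.15, contact_N=None): straight line of the TCP; attitude=None keeps the orientation; velocity is the mean speed in m/s. With contact_N (N) it stops when the force on the tool has changed by that much, and returns True; else False.
- goto_joints(angles): joint-space move.
- move_gripper(opening, grasp_force=None): finger opening in m; grasp_force is the grip in N (None keeps the last); returns when the fingers have stopped.
- pause(seconds).
- solve_ik(position, orientation): joint angles nearest the present ones, or None.
- observe(): the state.
- snapshot(name): name is "side" or "top"; returns the picture (400x640x3 uint8, red, green, blue); there is no depth.
- camera_params(name): a dict with "vertical_fov" (degrees; the focal length in pixels is half the picture's height over the tangent of half this angle, whatever the lens; pixels are square), "cx", "cy" (the principal point, pixels), "R" (3x3) and "t" (3): a world point X has camera coordinates R X + t. Camera axes: x right, y down, z forward; pixel columns grow to the right and rows downward; lengths in m; the calibration is good to about 2 mm. A picture is of the moment at which its call begins. camera_params takes no time and is no camera call.
A pose or a line that the arm cannot do raises Unreachable and nothing moves.
- job_done(): hands the job in, once; it reports no verdict.
Trained networks look in the newest picture that a camera, given by its name, has taken for a name from the list of things; names that differ only in an ending like _2 or _b are one class to them, and where a whole thing is asked for, a point or a joint stands for the part that bears it (a point fixed in the world has none). Each returns a list of dicts, best first, with "conf" (0 to 1); they miss things now and then, are a little off and sometimes report something else, mostly with a low value. They report only what shows in the picture. A call takes as long as a camera call. They do not tell look-alikes from the thing itself.
- search_frame(camera, label): "extent" ([left, top, right, bottom] in pixels, round what is visible of it).
- place_of(camera, label): "centre" ([column, row] in pixels: a listed point, or the origin of a listed thing).
The state is a dict: "time": time; "qpos": joint angles; "dq": joint speeds; "joint_torque": joint torques, N m; "ee_pos": TCP position; "tcp_rot": TCP orientation; "force": force on the tool from outside, world axes, zero at the start; "moment": the same for the moment, N m; "width": finger opening in m.
Only numpy, scipy, OpenCV 4.12 (cv2) and the standard library are available. Lean on these libraries where they do the work, as an engineer would, in place of code of your own. Each camera call takes 0.05 s, during which the arm holds its last target. There are 200 camera calls.

## Working session

There is one attempt and no reset: what is moved stays moved. The work goes in short steps, each a Python script; the robot and the scene stay as the last script left them, time stands still between calls to the robot, and variables do not carry over. Pictures are saved under pics/ and viewed, about 8 in all and at most 12, crops included, and the job is handed in when it is done.

```bash
mkdir -p pics; python3 - <<'E'
from plant import *
import cv2, numpy as np
for n in("side","top"):
    im=snapshot(n); cv2.imwrite(f"pics/{n}0.png",im[:,:,::-1])
    p=camera_params(n); print(n,p)
    for l in("tin_1_mid","bat_top","cup_mid"):
        print(l,[(np.round(d["centre"],1).tolist(),round(d["conf"],2)) for d in place_of(n,l)])
s=observe();print(s)
E
```

```text
side {'vertical_fov': 52.69087741170732, 'cx': 325.32213449945925, 'cy': 201.30738593674977, 'R': array([[ 0.8808029 , -0.47348132, -0.00129902],
       [-0.29930536, -0.55465862, -0.77638271],
       [ 0.3668822 ,  0.68422895, -0.63026042]]), 't': array([-0.47835704,  0.21167976,  0.72530472])}
tin_1_mid [([310.2, 185.0], 0.77), ([286.9, 162.9], 0.68), ([331.7, 163.5], 0.59), ([362.9, 232.0], 0.18)]
bat_top [([421.4, 333.1], 0.84), ([264.4, 148.1], 0.7)]
cup_mid [([264.9, 147.1], 0.67)]
top {'vertical_fov': 45.27592576955908, 'cx': 313.21065760808824, 'cy': 210.03407926486614, 'R': array([[-1.45029478e-04, -9.99994847e-01, -3.20697400e-03],
       [-9.91659860e-01,  5.57142026e-04, -1.28881383e-01],
       [ 1.28882505e-01,  3.16153579e-03, -9.91654831e-01]]), 't': array([-0.00814512,  0.54537199,  1.21208007])}
tin_1_mid [([255.4, 174.6], 0.87), ([272.9, 210.6], 0.73), ([231.8, 217.1], 0.57)]
bat_top [([437.1, 212.0], 0.88)]
cup_mid [([187.1, 216.7], 0.65)]
{'time': 0.4, 'qpos': array([-1.15298804,  0.46764366, -0.01158139,  1.60278736,  0.00606029,
        1.07138073, -0.05632778]), 'dq': array([ 6.95821510e-04, -9.33453280e-04, -2.36828471e-04, -1.42080233e-03,
        3.49260514e-05, -6.86541928e-04, -7.14483108e-05]), 'joint_torque': array([-3.61342700e-04, -5.19843650e+01, -1.22359555e-02, -2.43700379e+01,
       -5.66103263e-02,  1.31227958e-02,  7.35566573e-05]), 'ee_pos': array([0.28908337, 0.5821253 , 0.21446286]), 'tcp_rot': array([ 2.66996345e+00,  1.65521134e+00, -1.48347790e-04]), 'force': array([ 0.40375869, -0.1581939 ,  0.82939159]), 'moment': array([ 0.05123643,  0.00709244, -0.0494537 ]), 'width': 0.09183974721660584}
```

View pics/side0.png

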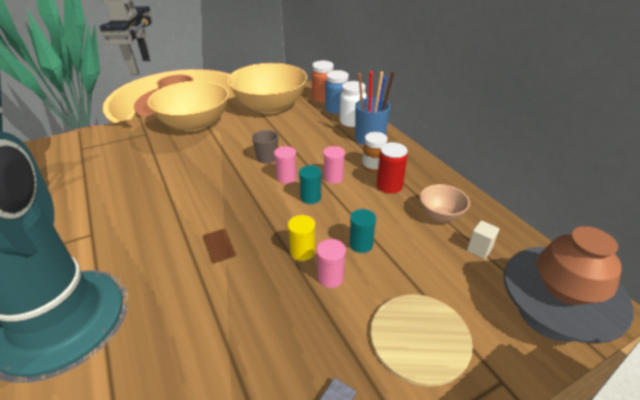

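View pics/top0.png

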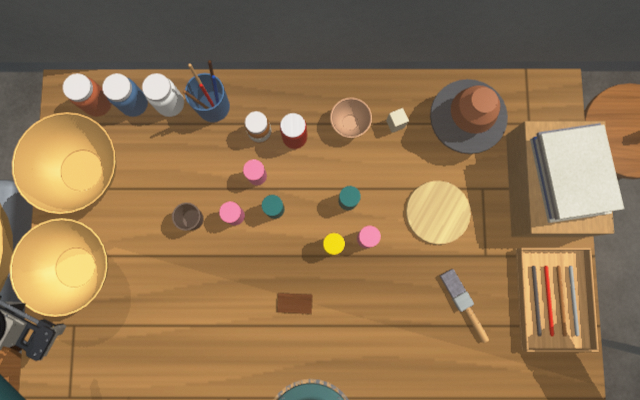

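The teal pair is at top (272,207) and (349,198), side (311,185) and (362,231). Pink cans at top (254,172), (230,212), (370,237) and the yellow one at (334,244) are look-alikes. The cup is at top (187,216) and the bat at (438,212). Next I'll measure positions with a silhouette fit and view one confirming crop.

```bash
cat > h.py <<'E'
import cv2, numpy as np
from scipy.optimize import least_squares
from plant import *
P={n:camera_params(n) for n in("side","top")}
def proj(n,X):
    p=P[n]; f=200/np.tan(np.radians(p["vertical_fov"]/2)); c=np.atleast_2d(X)@p["R"].T+p["t"]
    return c[:,:2]/c[:,2:]*f+[p["cx"],p["cy"]]
def ray(n,uv,z):
    p=P[n]; f=200/np.tan(np.radians(p["vertical_fov"]/2))
    d=p["R"].T@np.r_[(np.array(uv)-[p["cx"],p["cy"]])/f,1]; o=-p["R"].T@p["t"]
    return o+d*(z-o[2])/d[2]
a=np.linspace(0,2*np.pi,48)
def cyl(x,y,z0=0,h=.08,r0=.026,r1=.027):
    return np.vstack([np.c_[x+r*np.cos(a),y+r*np.sin(a),0*a+z] for r,z in((r0,z0),(r1,z0+h-.012),(r1,z0+h))])
def bb(uv): return np.r_[uv.min(0),uv.max(0)]
def blobs(im,lo,hi,amin=80):
    m=cv2.inRange(cv2.cvtColor(im,cv2.COLOR_RGB2HSV),lo,hi)
    k,_,st,c=cv2.connectedComponentsWithStats(m)
    return [(np.r_[s[0]-.0,s[1],s[0]+s[2]-1,s[1]+s[3]-1],s[4],c[i]) for i,s in enumerate(st) if i and s[4]>amin]
TEAL=((82,110,30),(98,255,200))
def fit(bs,**k):
    g=np.mean([ray(n,(b[:2]+b[2:])/2,.04)[:2] for n,b in bs.items()],0)
    r=least_squares(lambda v:np.concatenate([bb(proj(n,cyl(*v,**k)))-b for n,b in bs.items()]),g)
    return r.x,r.fun
E
python3 - <<'E'
from h import *
T={n:cv2.imread(f"pics/{n}0.png")[:,:,::-1].copy() for n in P}
B={n:blobs(T[n],*TEAL) for n in P}
for n in P: print(n,[(b.tolist(),int(s)) for b,s,_ in B[n]])
pts={"side":{"A":(311,185),"B":(362,231)},"top":{"A":(272,207),"B":(349,198)}}
for t in "AB":
    bs={n:min(B[n],key=lambda q:np.hypot(*(q[2]-pts[n][t])))[0] for n in P}
    x,f=fit(bs); print(t,x,np.round(f,1))
    for n in P: x,f=fit({n:bs[n]}); print("  ",n,x,np.round(f,1))
for n,uv,z in(("top",(437.5,212),.012),("side",(421.2,335),.012),("top",(187,216.7),.035),("side",(264.9,147.1),.035)): print(n,uv,ray(n,uv,z))
for nm,uv in(("pink1",(254,172)),("pink2",(230,212)),("pink3",(370,237)),("yel",(334,244))): print(nm,ray("top",uv,.07))
print("base",proj("top",[0,0,0]),proj("side",[0,0,0]))
for n in P: print("tcp",n,proj(n,observe()["ee_pos"]))
c=cv2.resize(T["side"][125:305,235:405],None,fx=2.6,fy=2.6)
d=cv2.resize(T["top"][150:260,170:390],None,fx=2,fy=2)
o=np.zeros((c.shape[0],c.shape[1]+340,3),np.uint8);o[:,:c.shape[1]]=c
d=cv2.resize(d,(340,170));o[:170,c.shape[1]:]=d
cv2.imwrite("pics/crop.png",o[:,:,::-1])
E
```

```text
side [([300.0, 166.0, 320.0, 202.0], 688), ([19.0, 203.0, 39.0, 226.0], 157), ([350.0, 210.0, 375.0, 251.0], 888), ([29.0, 250.0, 53.0, 276.0], 112), ([0.0, 264.0, 48.0, 310.0], 722), ([83.0, 273.0, 119.0, 316.0], 443), ([69.0, 299.0, 97.0, 321.0], 146), ([0.0, 309.0, 82.0, 374.0], 1339), ([89.0, 318.0, 104.0, 339.0], 136), ([52.0, 337.0, 88.0, 361.0], 241)]
top [([340.0, 187.0, 359.0, 205.0], 299), ([262.0, 196.0, 282.0, 215.0], 311)]
A [0.55536608 0.09800789] [-1.5 -1.5  1.6  2.4 -1.9 -2.8  1.2  2.7]
   side [0.55634155 0.10036726] [-1.5 -2.1  1.5  1.7]
   top [0.55504478 0.09697529] [-1.5 -2.7  1.6  2.8]
B [ 0.57829814 -0.09885503] [-0.6 -1.8  2.   2.5 -2.7 -2.8  0.8  4.1]
   side [ 0.57779308 -0.09683745] [-1.3 -2.3  1.2  2. ]
   top [ 0.57979819 -0.10111037] [-1.9 -3.4  1.7  3.6]
top (437.5, 212) [ 0.54296355 -0.33717045  0.012     ]
side (421.2, 335) [ 0.54573803 -0.33905503  0.012     ]
top (187, 216.7) [0.5281186  0.31969898 0.035     ]
side (264.9, 147.1) [0.52527879 0.31879708 0.035     ]
pink1 [0.63894819 0.14284087 0.07      ]
pink2 [0.53596287 0.2019133  0.07      ]
pink3 [ 0.47255879 -0.15090471  0.07      ]
yel [ 0.45504202 -0.06050406  0.07      ]
base [[309.98794832 425.81671226]] [[ 58.96441348 319.17444636]]
tcp side [[140.96084364  66.90942568]]
tcp top [[ 40.2929714  316.88518759]]
```

View pics/crop.png

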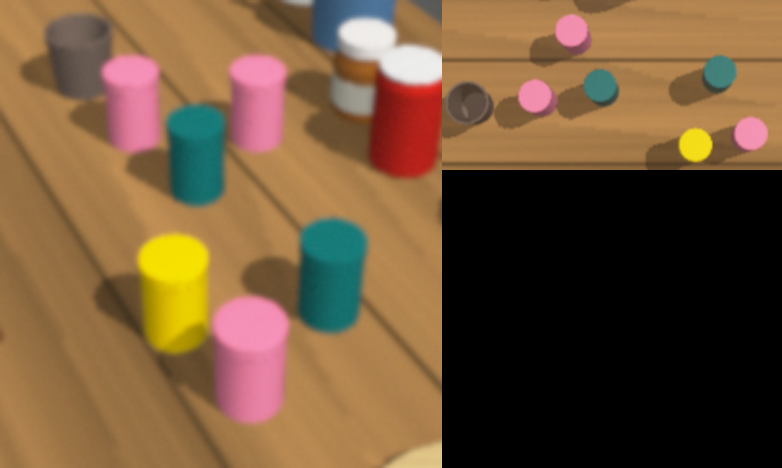

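The crop confirms it. The two teal lidded tins are A at (0.555, 0.098) and B at (0.578, −0.099); the cameras agree to about 4 mm. The pink and yellow cans are decoys. I'll lift B and shake it.

```bash
cat >> h.py <<'E'
from scipy.spatial.transform import Rotation as Ro
def ori(ang,tilt=0):
    """tool down, jaws along heading ang (rad); tilt in the jaw plane"""
    x=np.r_[np.cos(ang),np.sin(ang),0]; z=np.r_[0,0,-1.]; y=np.cross(z,x)
    return (Ro.from_rotvec(tilt*y)*Ro.from_matrix(np.c_[x,y,z]))
def pose(g,ang,tilt=0):
    r=ori(ang,tilt); return np.array(g)+.019*r.as_matrix()[:,2], r.as_rotvec()
def meanF(n=8):
    F=[]
    for _ in range(n): pause(.05); s=observe(); F.append(np.r_[s["force"],s["moment"]])
    return np.mean(F,0),np.std(F,0)
E
python3 - <<'E'
from h import *
for ang in(np.pi/2,-np.pi/2):
  for t in(0,.55,-.55): 
    q=solve_ik(*pose([.57,-.1,.25],ang,t)); print(round(ang,2),t,None if q is None else np.round(q,2))
for d in(154,-26):
  for t in(0,.55,-.55): 
    q=solve_ik(*pose([.555,.1,.25],np.radians(d),t)); print(d,t,None if q is None else np.round(q,2))
for y in(-.338,):
  for ang in (np.pi/2,-np.pi/2): q=solve_ik(*pose([.544,y,.06],ang)); print(None if q is None else np.round(q,2))
E
```

```text
1.57 0 [-0.27  0.35  0.49  1.79 -0.19  1.05  1.86]
1.57 0.55 [-0.3   0.63  0.98  1.73 -0.92  1.54  2.53]
1.57 -0.55 [-0.37  0.37  0.26  1.84  0.52  1.08  1.16]
-1.57 0 [-0.54  0.41  0.86  1.81 -0.35  1.08 -1.13]
-1.57 0.55 [-0.76  0.45  0.78  1.86  0.29  0.99 -1.77]
-1.57 -0.55 [-0.16  0.54  0.74  1.73 -0.82  1.44 -0.7 ]
154 0 [-0.22  0.31 -0.02  1.8   0.01  1.03  2.44]
154 0.55 [-0.04  0.58 -0.07  1.48 -0.24  1.55  2.64]
154 -0.55 [-0.54  0.15  0.07  2.12  0.74  0.65  1.67]
-26 0 [-0.68  0.33  0.55  1.83 -0.2   1.04 -0.51]
-26 0.55 [-0.84  0.15  0.41  2.14  0.66  0.61 -1.41]
-26 -0.55 [-0.34  0.6   0.37  1.51 -0.42  1.6  -0.32]
[ 0.23  0.68  0.37  1.76 -0.34  0.77  2.35]
[-0.14  0.89  0.96  1.78 -0.88  0.97 -0.37]
```

```bash
cat >> h.py <<'E'
def shake(c,ang,t=.56,s=.08):
    u=np.r_[np.cos(ang),np.sin(ang),0]*s
    for k in range(2):
        p,r=pose(c+u,ang,t); move_l(p,r,velocity=.08); f,sd=meanF(10); print("tipped",np.round(f,2),np.round(sd,3),"w",round(observe()["width"],4))
        p,r=pose(c,ang); move_l(p,r,velocity=.08); f,sd=meanF(10); print("upright",np.round(f,2),np.round(sd,3))
E
python3 - <<'E'
from h import *
B=np.r_[.578,-.099,0]; ang=-np.pi/2
up=B+[0,0,.25]
move_ptp(*pose(up,ang)); pause(.3); f0,_=meanF(); print("free",np.round(f0,2))
p,_=pose(B+[0,0,.045],ang)
print("hit",move_l(p+[0,0,.06],velocity=.2), move_l(p,velocity=.08,contact_N=6))
print(observe()["ee_pos"],p)
move_gripper(.045,35); print("w",observe()["width"])
move_l(p+[0,0,.205],velocity=.12); pause(.3)
f1,sd=meanF(10); print("lifted",np.round(f1,2),np.round(sd,3),"mass",(f0-f1)[2]/9.81)
print("t",observe()["time"])
im=snapshot("side"); cv2.imwrite("pics/lift.png",im[:,:,::-1])
E
```

```text
free [-0.09  0.11  0.03  0.01  0.13 -0.  ]
hit False False
[ 0.57827574 -0.09928588  0.02621015] [ 0.578 -0.099  0.026]
w 0.05271989326460383
lifted [ 0.16  0.1  -1.5  -0.    0.14 -0.  ] [0.447 0.46  0.43  0.033 0.029 0.034] mass 0.15610432817857758
t 8.825
```

View pics/lift.png

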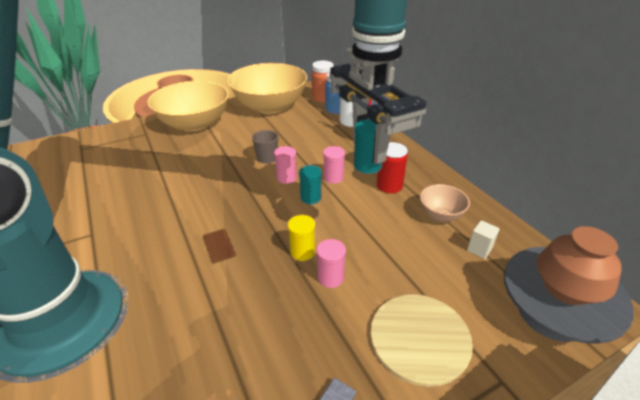

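Tin B hangs upright in the jaws at about (367,150), and the reading is 0.156 kg, so it looks like the empty one. I'll shake it as required and check for rattle.

```bash
python3 - <<'E'
from h import *
c=np.r_[.578,-.099,.25]; shake(c,-np.pi/2)
f,sd=meanF(30); print("mass",(0.03-f[2])/9.81, "t",observe()["time"], observe()["width"])
im=snapshot("side"); b=[q for q in blobs(im,*TEAL)]; 
cv2.imwrite("pics/shaken.png",cv2.resize(im[60:260,250:480],None,fx=2.5,fy=2.5)[:,:,::-1])
E
```

```text
tipped [-0.27  0.23 -1.48  0.69  0.16 -0.  ] [0.233 0.706 0.6   0.036 0.031 0.041] w 0.0528
upright [ 0.02  0.08 -1.35  0.01  0.14  0.01] [0.449 0.501 0.298 0.037 0.028 0.021]
tipped [-0.1  -0.16 -1.25  0.7   0.15  0.01] [0.667 0.465 0.727 0.028 0.035 0.021] w 0.0526
upright [-0.03  0.01 -1.56 -0.    0.15  0.01] [0.501 0.451 0.423 0.024 0.016 0.029]
mass 0.14475060010068044 t 17.475 0.052679640435494224
```

View pics/shaken.png

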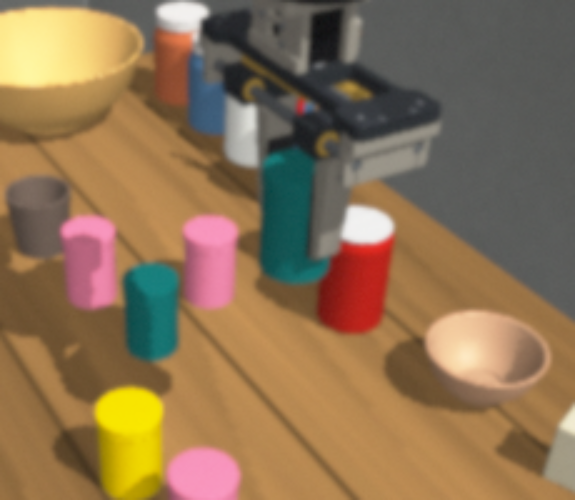

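It weighs 0.145–0.156 kg at every reading with no rattle beyond sensor noise, so B is empty. It is still upright in the jaws, and I'll place it on the bat.

```bash
python3 - <<'E'
from h import *
ang=-np.pi/2; b=np.r_[.544,-.338,0]
p,r=pose(b+[0,0,.057],ang)
move_l(p+[0,0,.193],r,velocity=.15); move_l(p+[0,0,.015],velocity=.12)
h=move_l(p-[0,0,.004],velocity=.02,contact_N=3); s=observe(); print("contact",h,s["ee_pos"]-p,s["force"])
pause(.2); move_gripper(.075); pause(.3); move_gripper(.09)
q=observe()["ee_pos"]; move_l(q+[0,0,.15],velocity=.12)
move_ptp(*pose([.40,.33,.30],0)); 
T={n:snapshot(n) for n in P}; 
for n in P: print(n,[(v.tolist(),int(a_)) for v,a_,_ in blobs(T[n],*TEAL)])
for n in P: print([np.round(d["centre"],1).tolist()+[round(d["conf"],2)] for d in place_of(n,"cup_mid")],"bat/tin pred",proj(n,[.544,-.338,.052]))
print(observe()["time"])
cv2.imwrite("pics/end.png",np.vstack([T["side"][100:400],T["top"][50:350]])[:,:,::-1])
E
```

```text
contact True [-1.12513496e-04  1.52416911e-04  4.73119192e-05] [-0.78398615  1.12645458  4.39239773]
side [([300.0, 166.0, 320.0, 202.0], 688), ([20.0, 211.0, 40.0, 243.0], 172), ([8.0, 255.0, 41.0, 286.0], 269), ([0.0, 265.0, 25.0, 301.0], 130), ([83.0, 274.0, 118.0, 316.0], 433), ([406.0, 294.0, 442.0, 346.0], 1468), ([78.0, 303.0, 93.0, 327.0], 111), ([0.0, 310.0, 78.0, 367.0], 982), ([89.0, 319.0, 103.0, 339.0], 97), ([54.0, 340.0, 88.0, 359.0], 240), ([10.0, 361.0, 56.0, 374.0], 178)]
top [([262.0, 196.0, 282.0, 214.0], 304), ([437.0, 199.0, 456.0, 218.0], 306)]
[[267.8, 148.1, 0.67]] bat/tin pred [[423.57280642 321.06462267]]
[[186.2, 218.2, 0.64], [440.7, 213.6, 0.21]] bat/tin pred [[441.76986392 209.65140656]]
27.1083
```

View pics/end.png

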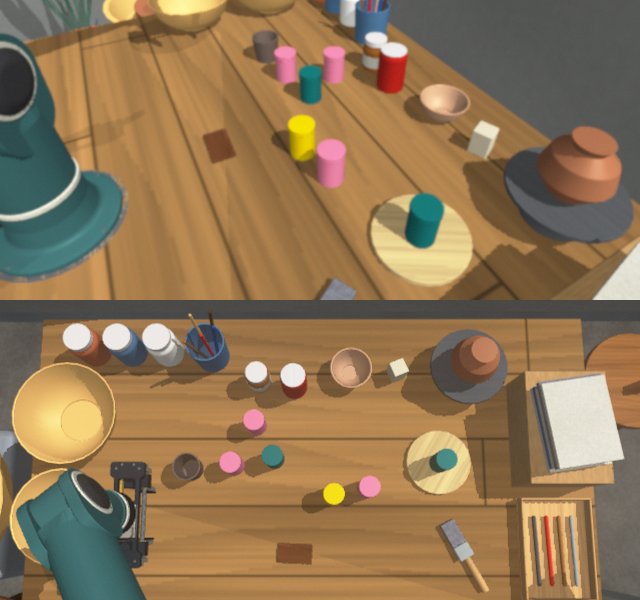

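The tin stands upright and well inside the bat, at side (423,320 full-frame) and top (446,208 full-frame). Tin A, the cup and the decoys are in the same places as before, and the arm is clear of everything.

```bash
python3 - <<'E'
from plant import *
pause(.3); job_done(); print(observe()["time"])
E
```

```text
the job is handed in; nothing more can be done
the job is handed in; nothing more can be done
```

The empty teal tin is standing upright on the plywood bat, and the job was handed in at about 27 s on the robot's clock. No verdict is reported.

- **Which tin is empty:** I lifted the tin nearer the bat, at (0.578, −0.099), and tipped it 32° twice, bringing it upright after each tip. It weighed about 0.145–0.156 kg, and the force readings never varied beyond sensor noise, so there was no sign of a rattle. That fits the empty tin.
- **Placing it:** I lowered it onto the bat until contact, at exactly the height I expected, then let go. The final pictures show it upright and within a few mm of the bat's centre.
- **Everything else:** I never touched the other tin; its outline is unchanged to within a pixel. The cup's detected position shifted 1–3 pixels, within the detector's usual error, and the arm never went near it on the table. The arm was clear of everything at the end.
- **Disagreements and limits:** The two cameras differed by up to about 4 mm on positions. I did not weigh the other tin, so I take it to be the full one by elimination.

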